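Tug the brush-head pocket's door to see that its catch held

TASK

Two plastic pockets are clipped to the edge of the green tiled ledge. Make sure the door of the narrower one, with the spare toothbrush heads in it, is really caught: take its knob and give it an upward tug, and if the door gives, push it down until the catch has it. Leave that door fully down and caught, and keep the wider pocket's door shut.

Things in the scene. Friction and masses are not known exactly. Their poses are not given: they have to be found in the camera images.
- narrow_pocket: White plastic box, 130 mm deep, 80 mm wide, hung with its underside 6 mm above the table. Origin: centre of the underside; x to the ledge, y along its edge, z up. Grey door on top, hinged on the ledge side: hinge line along y, 60 mm along +x, 105 mm above the table. White catch housing on the front, 42 to 65 mm along -x, 44 mm wide, up to 133 mm above the table. Its twin is 130 mm wide.
- narrow_door (a joint): Its door, rad, 0 shut, opens upward, falls back (60 g). Starts held or not. Held: rests at 0, lifts only to about 0.06 (4 mm at the knob), then the catch stops it firmly. Not held: rests on top of the catch at about 0.16 (knob 11 mm up), lifts freely; pushing the knob down with 8 to 12 N to 0.03 or less takes it past the catch, and it stays down.
- narrow_knob (a point): Centre of the narrow door's knob: a grey ball 24 mm across on an 11 mm neck, standing on the door; the centre is 24 mm above the door's top face and 70 mm (level, when shut) from the hinge line, on the pocket's middle plane. Pinched lightly, the ball turns between the fingers. Axes turn with the door; shut: x to the ledge, y along the ledge, z up, and the centre is 131.5 mm above the table.
- wide_door (a joint): Door of the wider pocket (130 mm wide, a bar of soap in it), rad: 0 shut, grows as it opens upward. Same grey knob. A bystander, held shut by its own catch.

How it is judged:
By the outcome, as a careful person would: the job done as asked, in the order asked, and still so for the second after the job is handed in, with the robot touching nothing.
It also fails if it takes over 32 s, if anything falls off the work surface, if the arm or the gripper's body presses on something with over 40 N, if the wrist force passes 120 N, or if a joint passes its speed limit or range.

ROBOT

A 6-joint arm with a two-finger parallel gripper is mounted at the origin on the work surface. World frame = base frame: x ahead of the robot, y to its left, z up, the work surface at z = 0. Lengths are in m, angles in rad, forces in N, time in s.
With the tool pointing down it reaches from about 0.35 to 0.925 m from the base axis. Payload 6.4 kg.
Tool frame: the origin (TCP) lies at the very end of the fingers, on their centre line; the grasp point (between the pads) lies 19 mm behind it; z points along the fingers, y is the line along which they close (so a half turn about z gives the same grasp; the last joint's range is limited). The gripper opens to 94 mm and grips with 3 to 60 N. Pads are 16 mm wide; open, the fingers measure 119 mm over their backs; the gripper's body (75 mm by 177 mm) begins 78 mm behind the grasp point.
Start: joints at [-1.502, 0.245, 1.558, -0, 1.339, -0.174], TCP at [0.156, -0.631, 0.182] pointing down, gripper open.
Joint ranges: [-3.13, 3.13], [-1.02, 2.26], [0.13, 2.54], [-0.95, 4.09], [0.21, 2.88], [-2.74, 2.74]. Speed limits (rad/s): [2.57, 2.57, 3.14, 3.14, 3.14, 3.14].

INTERFACE

Orientations are given as a rotation vector (axis times angle).
In Python, from rig import * gives the robot as it stands.
- The arm moves only by the tool drive_tool, never from a script. Its argument "deltas" is a list of rows, each an object with "travel": the shift along the tool's x, y, z in m, a list of three; "yaw": the turn about the tool's z in rad. In form: [{"travel": [x, y, z], "yaw": yaw}, ...]. A call has 1 to 20 rows; each row is the pose to reach, as a shift and turn from the pose commanded when the call began, along the tool's axes at that moment; what a row does not reach only later rows make up. A row lasts 1/12 s, in which the tool goes at most 41.7 mm and 7.16 degrees, less where a joint would pass 70% of its speed; a pose out of reach is approached as far as the arm can. A call with a gripper value outside its range is refused whole. "gripper" is the opening, from 0 (shut) to 1 (fully open), set as the call begins (left out, the last holds). The fingers move at their own pace and stop on an object; "squeeze" is the grip in N (left out, the last holds). Time passes only in rows, so rows that repeat a pose let the fingers close. It gives the time, the measured TCP pose, the force, the opening and the grip force at its end, in the units of the state.
- get_obs(): the state, without advancing time (a new reading comes with each control period).
- camera(name): name is "side" or "top" or "wrist"; returns the picture (420x560x3 uint8, blue, green, red); there is no depth.
- camera_info(name): a dict with "fovy" (degrees; the focal length in pixels is half the picture's height over the tangent of half this angle, whatever the lens; pixels are square), "cx", "cy" (the principal point, pixels), "dist" ([k1, k2, p1, p2, k3] as OpenCV has them; the pictures are not rectified), "rvec" (rotation vector, rad) and "tvec" (3), from world to camera coordinates, as OpenCV has them. Camera axes: x right, y down, z forward; pixel columns grow to the right and rows downward; lengths in m; the calibration is good to about 2 mm. A picture is of the moment at which its call begins: read the wrist's pose just before it. camera_info takes no time and is no camera call; for the wrist camera it gives the pose at the moment of the call.
- hand_in(): hands the job in; it is judged then, once.
The state is a dict: "time": time; "q": joint angles; "joint_velocities": joint speeds; "tau": joint torques, N m; "position": TCP position; "orientation": TCP orientation; "force": force on the tool from outside, world axes, zero at the start; "torque": the same for the moment, N m; "grip_width": opening from 0.0 (shut) to 1.0 (fully open); "grasp_force": force on a finger pad.
Only numpy, scipy, OpenCV 4.12 (cv2) and the standard library are available. Lean on these libraries where they do the work, as an engineer would, in place of code of your own. Each camera call takes 0.05 s, during which the arm holds its last target. There are 200 camera calls.

## Working session

There is one attempt and no reset: what is moved stays moved. The work goes in short steps, Python scripts to look and compute and a tool call to move; the robot and the scene stay as the last step left them, time stands still between calls to the robot, and variables do not carry over. Pictures are saved under pics/ and viewed, at most 10 in all, crops included, and the job is handed in when it is done.

Besides the shell and the picture viewer there is one more tool, called after ">>>" as name(argument=value, ...), one argument or row to a line, values as JSON. drive_tool: Moves the arm, as the interface text tells. Its arguments: {"type":"object","properties":{"deltas":{"type":"array"},"gripper":{"type":"number"},"squeeze":{"type":"number"}},"required":["deltas"]}

```bash
mkdir -p pics; ls; python3 - <<'E'
from rig import *
import cv2
for n in("top","side"):
    cv2.imwrite(f"pics/{n}0.png",camera(n)); print(n,camera_info(n))
o=get_obs();print(o)
E
```

```text
pics
top {'fovy': 54.61079811181568, 'cx': 274.24352167403396, 'cy': 202.49981528998995, 'dist': array([0.00556352, 0.        , 0.        , 0.        , 0.        ]), 'rvec': array([ 2.1178235 , -2.16660324,  0.21778852]), 'tvec': array([0.01357513, 0.59551334, 0.6590995 ])}
side {'fovy': 44.00128930545505, 'cx': 292.09421243731435, 'cy': 214.22905575906216, 'dist': array([-0.19346986,  0.        ,  0.        ,  0.        ,  0.        ]), 'rvec': array([ 2.24409794, -0.62100956,  0.29902066]), 'tvec': array([-0.4905608 ,  0.2785233 ,  0.69327122])}
{'time': 0.1, 'q': array([-1.50211505e+00,  2.45740122e-01,  1.55883678e+00, -2.65566362e-05,
        1.33871846e+00, -1.74087159e-01]), 'joint_velocities': array([-0.00073147, -0.00177394, -0.0036314 , -0.00139501,  0.00176012,
        0.00110879]), 'tau': array([ 2.69190468e-04, -4.16912019e+01, -3.15526628e+01,  6.87081716e-02,
        3.09265510e-02, -5.49310698e-05]), 'position': array([ 0.15622075, -0.63036575,  0.18058797]), 'orientation': array([-3.11678639e+00, -3.80207507e-01, -1.00308158e-04]), 'force': array([-0.47501398, -0.09916283,  0.40493147]), 'torque': array([ 0.02074869, -0.02238317,  0.0284271 ]), 'grasp_force': 0.0, 'grip_width': 0.9998758687160653}
```

View pics/top0.png

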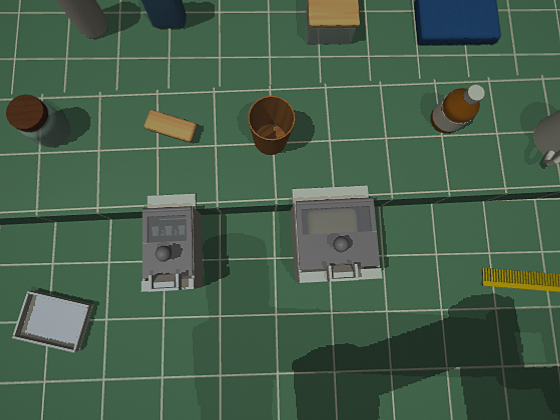

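View pics/side0.png

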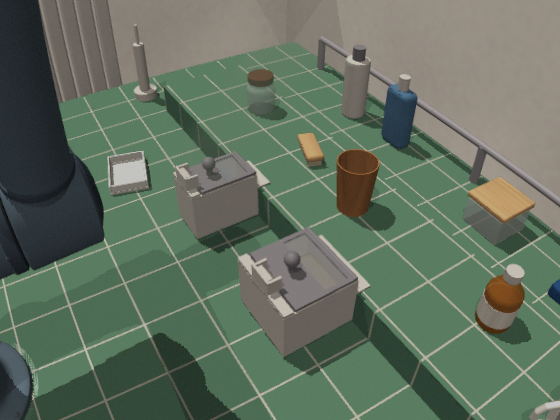

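The top view shows the narrow pocket on the left with its knob at about (163,254), and the wide one's knob at about (341,244). In the side view the knobs are at about (209,163) and (292,260).

```bash
cat > h.py <<'E'
from rig import *
import cv2, numpy as np
def ray(n,uv,info=None):
    c=info or camera_info(n); f=210/np.tan(np.radians(c["fovy"])/2)
    K=np.array([[f,0,c["cx"]],[0,f,c["cy"]],[0,0,1]])
    p=cv2.undistortPoints(np.array([[uv]],float),K,np.array(c["dist"]))[0,0]
    R=cv2.Rodrigues(np.array(c["rvec"]))[0]; d=R.T@np.array([p[0],p[1],1]); return -R.T@c["tvec"], d/np.linalg.norm(d)
def tri(rs):
    A=sum(np.eye(3)-np.outer(d,d) for o,d in rs); b=sum((np.eye(3)-np.outer(d,d))@o for o,d in rs)
    X=np.linalg.solve(A,b); return X,[np.linalg.norm(np.cross(X-o,d)) for o,d in rs]
def onz(r,z): o,d=r; return o+d*(z-o[2])/d[2]
E
python3 - <<'E'
from h import *
t,s=cv2.imread("pics/top0.png"),cv2.imread("pics/side0.png")
for a,b in(((163,254),(209,163)),((341,244),(292,260))):
    print(tri([ray("top",a),ray("side",b)]))
def crop(im,u,v): return cv2.resize(im[v-45:v+45,u-50:u+50],(500,450),interpolation=cv2.INTER_CUBIC)
cv2.imwrite("pics/c0.png",cv2.resize(np.hstack([crop(t,168,247),crop(s,215,185)]),(800,360)))
E
```

```text
(array([0.50575705, 0.17203925, 0.13174332]), [np.float64(0.0006772703620473952), np.float64(0.0006772703620474544)])
(array([ 0.51391189, -0.09788944,  0.12904414]), [np.float64(0.0015368884148065018), np.float64(0.0015368884148065393)])
```

View pics/c0.png

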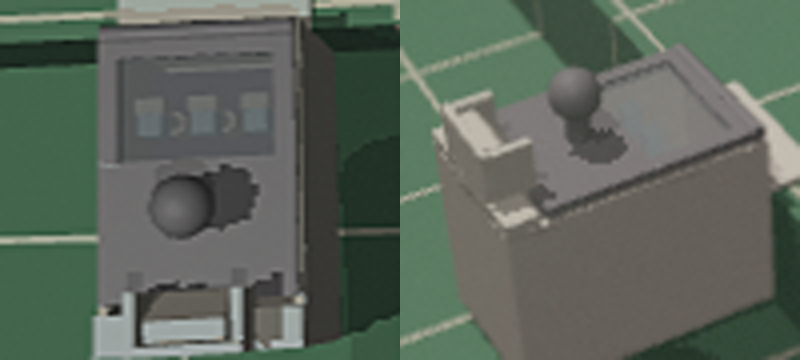

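The crop puts the narrow knob at top (163.2,253.5) and side (208.5,163.8). The door is close to shut, and only the tug will settle whether it is caught. Next I work out the yaw and the moves.

```bash
cat >> h.py <<'E'
from scipy.spatial.transform import Rotation as Ro
def go(target,o=None):
    o=o or get_obs(); R=Ro.from_rotvec(o["orientation"]).as_matrix()
    return np.round(R.T@(np.array(target)-o["position"]),4), np.arctan2(R[1,0],R[0,0])
E
python3 - <<'E'
from h import *
print(tri([ray("top",(163.25,253.5)),ray("side",(208.5,163.8))]))
# door left edge in top view (door z~.107), crop (98,30)->(98,300)
a,b=[onz(ray("top",p),.107) for p in((142.7,209.5),(142.7,277))]; print("edge",a,b,np.arctan2(*(a-b)[[1,0]]))
# back tabs' far corners: narrow (148,197) wide tab right (367,188)
a,b=[onz(ray("top",p),.107) for p in((148,197),(367,188))]; print("tabs",a,b,np.arctan2(-(a-b)[0],(a-b)[1]))
for t in((.42,-.3,.25),(.50,.17,.22)): print(go(t))
E
```

```text
(array([0.50579213, 0.17252038, 0.12971573]), [np.float64(0.0015651266618224976), np.float64(0.0015651266618224398)])
edge [0.57896154 0.21144316 0.107     ] [0.47313334 0.20813853 0.107     ] 0.031216248687673094
tabs [0.59907279 0.20366024 0.107     ] [ 0.60689943 -0.15025418  0.107     ] 0.022110899026273195
(array([ 0.3355, -0.2574, -0.0689]), np.float64(0.24277434097175118))
(array([ 0.5261, -0.6943, -0.0381]), np.float64(0.24277434097175118))
```

>>> drive_tool(
  deltas=[
    {"travel": [0.03,-0.02,-0.035],"yaw": 0.02},
    {"travel": [0.06,-0.045,-0.06],"yaw": 0.04},
    {"travel": [0.09,-0.07,-0.069],"yaw": 0.06},
    {"travel": [0.12,-0.095,-0.069],"yaw": 0.08},
    {"travel": [0.15,-0.12,-0.069],"yaw": 0.1},
    {"travel": [0.18,-0.145,-0.069],"yaw": 0.12},
    {"travel": [0.21,-0.17,-0.069],"yaw": 0.14},
    {"travel": [0.24,-0.195,-0.069],"yaw": 0.16},
    {"travel": [0.27,-0.22,-0.069],"yaw": 0.18},
    {"travel": [0.3,-0.245,-0.069],"yaw": 0.2},
    {"travel": [0.33,-0.27,-0.069],"yaw": 0.215},
    {"travel": [0.35,-0.305,-0.069],"yaw": 0.215},
    {"travel": [0.37,-0.34,-0.069],"yaw": 0.215},
    {"travel": [0.39,-0.375,-0.069],"yaw": 0.215},
    {"travel": [0.41,-0.41,-0.069],"yaw": 0.215},
    {"travel": [0.43,-0.445,-0.069],"yaw": 0.215},
    {"travel": [0.45,-0.48,-0.069],"yaw": 0.215},
    {"travel": [0.465,-0.515,-0.069],"yaw": 0.215},
    {"travel": [0.48,-0.55,-0.069],"yaw": 0.215},
    {"travel": [0.495,-0.585,-0.069],"yaw": 0.215},
  ],
  gripper=0.6,
)

```text
time: 1.77
position: [0.4958, 0.0579, 0.2503]
orientation: [-3.141, -0.044, 0.0]
force: [1.0, -0.2, 1.0]
grip_width: 0.602
grasp_force: 0.0
```

```bash
python3 - <<'E'
from h import *
print(get_obs()["position"],go((.495,.172,.225)))
E
```

```text
[0.49580556 0.05794215 0.25026838] (array([ 0.0024, -0.114 ,  0.0253]), np.float64(0.027967855632541165))
```

>>> drive_tool(
  deltas=[
    {"travel": [0.001,-0.035,0.005],"yaw": 0},
    {"travel": [0.002,-0.07,0.015],"yaw": 0},
    {"travel": [0.002,-0.1,0.025],"yaw": 0},
    {"travel": [0.002,-0.114,0.025],"yaw": 0},
    {"travel": [0.002,-0.114,0.025],"yaw": 0},
    {"travel": [0.002,-0.114,0.025],"yaw": 0},
  ],
)

```text
time: 2.27
position: [0.4946, 0.1702, 0.2252]
orientation: [3.141, 0.046, -0.001]
force: [-0.1, -0.5, -0.4]
grip_width: 0.598
grasp_force: 0.0
```

```bash
python3 - <<'E'
from h import *
print(get_obs()["position"]); i=camera_info("wrist"); np.save("w1.npy",i,allow_pickle=True)
cv2.imwrite("pics/w1.png",camera("wrist")); print(i)
E
```

```text
[0.49459934 0.17021077 0.22515136]
{'fovy': 61.372990018013304, 'cx': 282.66846162238227, 'cy': 210.63115307680673, 'dist': array([-0.07353806,  0.        ,  0.        ,  0.        ,  0.        ]), 'rvec': array([-2.11622836,  2.05777651,  0.25793116]), 'tvec': array([0.15605519, 0.44651806, 0.55686476])}
```

View pics/w1.png

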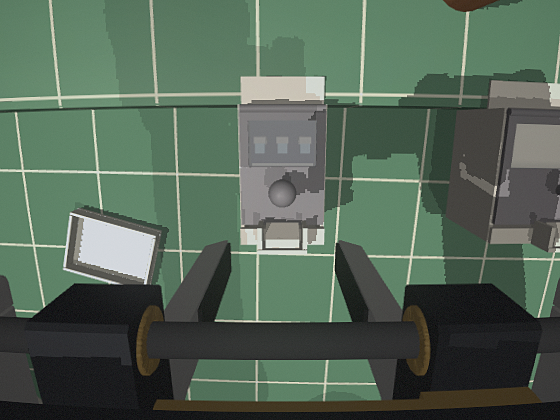

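The wrist view shows the knob at (282,193.5), centred between the fingers, with the catch housing in front of it at (283,235).

```bash
python3 - <<'E'
from h import *
i=np.load("w1.npy",allow_pickle=True).item()
r=[ray("top",(163.25,253.5)),ray("side",(208.5,163.8)),ray("w",(282,193.5),i)]
print(tri(r),tri(r[1:]),onz(r[2],.1315),onz(r[0],.1315))
o=get_obs();X=tri(r)[0];print(go((X[0],X[1],.1155),o),o["orientation"])
E
```

```text
(array([0.505253  , 0.17135881, 0.13112982]), [np.float64(0.0019053578400737776), np.float64(0.0015018843896490444), np.float64(0.0006994393362279819)]) (array([0.50421647, 0.17111501, 0.13103256]), [np.float64(0.0006033490939139263), np.float64(0.0006033490939140161)]) [0.50485617 0.17083538 0.1315    ] [0.5071325  0.17147412 0.1315    ]
(array([ 0.0104, -0.0016,  0.11  ]), np.float64(0.027926360211707985)) [ 3.14086186e+00  4.38593167e-02 -2.10248388e-04]
```

>>> drive_tool(
  deltas=[
    {"travel": [0.005,-0.001,0.02],"yaw": 0},
    {"travel": [0.01,-0.0015,0.045],"yaw": 0},
    {"travel": [0.01,-0.0015,0.065],"yaw": 0},
    {"travel": [0.01,-0.0015,0.08],"yaw": 0},
    {"travel": [0.01,-0.0015,0.092],"yaw": 0},
    {"travel": [0.01,-0.0015,0.1],"yaw": 0},
    {"travel": [0.01,-0.0015,0.106],"yaw": 0},
    {"travel": [0.01,-0.0015,0.11],"yaw": 0},
    {"travel": [0.01,-0.0015,0.111],"yaw": 0},
    {"travel": [0.01,-0.0015,0.111],"yaw": 0},
  ],
)

```text
time: 3.15
position: [0.5052, 0.1716, 0.115]
orientation: [-3.141, -0.043, -0.001]
force: [-0.2, -1.4, 0.0]
grip_width: 0.599
grasp_force: 0.0
```

>>> drive_tool(
  deltas=[
    {"travel": [0,0,0],"yaw": 0},
    {"travel": [0,0,0],"yaw": 0},
    {"travel": [0,0,0],"yaw": 0},
    {"travel": [0,0,0],"yaw": 0},
    {"travel": [0,0,0],"yaw": 0},
    {"travel": [0,0,0],"yaw": 0},
    {"travel": [0,0,0],"yaw": 0},
    {"travel": [0,0,0],"yaw": 0},
  ],
  gripper=0.0,
  squeeze=20,
)

```text
time: 3.82
position: [0.5057, 0.1713, 0.1166]
orientation: [3.14, 0.044, 0.002]
force: [-5.1, -4.2, 21.9]
grip_width: 0.11
grasp_force: 20.1
```

```bash
python3 - <<'E'
from h import *
s=camera("side"); w=camera("wrist"); o=get_obs(); print(o["position"],o["force"],o["grip_width"],o["grasp_force"])
cv2.imwrite("pics/c2.png",np.hstack([cv2.resize(s[80:240,130:290],(400,400),interpolation=cv2.INTER_CUBIC),cv2.resize(w[120:420,130:430],(400,400))]))
E
```

```text
[0.50736972 0.17169953 0.11896737] [-3.40710509 -1.84517809 17.17055868] 0.019842171032954777 8.716626148670912
```

View pics/c2.png

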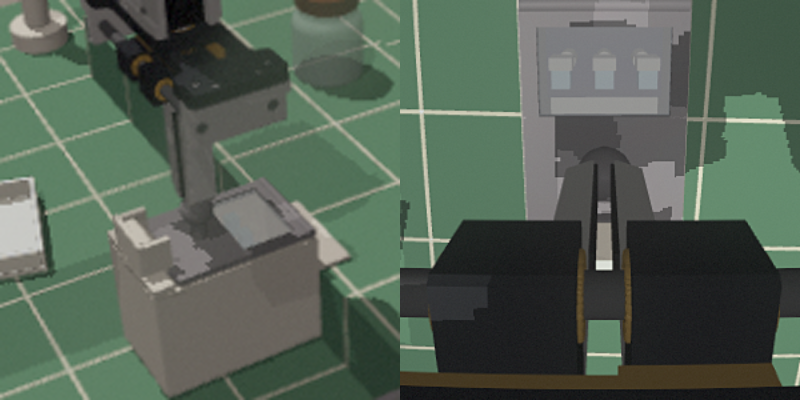

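The side crop shows the knob still in place at about (210,165) in the full image, with the closed fingers on it or in front of it. They have slipped off the ball. I compare the reported TCP with its position in the image.

```bash
cat >> h.py <<'E'
def proj(n,X,c=None):
    c=c or camera_info(n); f=210/np.tan(np.radians(c["fovy"])/2)
    K=np.array([[f,0,c["cx"]],[0,f,c["cy"]],[0,0,1]])
    return cv2.projectPoints(np.array([X],float),np.array(c["rvec"]),np.array(c["tvec"]),K,np.array(c["dist"]))[0][0,0]
E
python3 - <<'E'
from h import *
o=get_obs();P=o["position"];print(o["time"],P,o["force"],o["grip_width"])
for X in (P,P+[0,0,.019],(.505,.1715,.131)):
    print(X,proj("side",X),proj("wrist",X),proj("top",X))
s=camera("side"); w=camera("wrist"); 
cv2.imwrite("pics/c3.png",np.hstack([cv2.resize(s[120:200,170:250],(400,400),interpolation=cv2.INTER_CUBIC),cv2.resize(w[190:290,230:330],(400,400),interpolation=cv2.INTER_CUBIC)]))
E
```

```text
3.9167 [0.50736972 0.17169953 0.11896737] [-3.40710509 -1.84517809 17.17055868] 0.019842171032954777
[0.50736972 0.17169953 0.11896737] [210.88543618 168.55234208] [282.33738046 240.77306819] [165.08831208 253.76402555]
[0.50736972 0.17169953 0.13796737] [210.00194782 159.96532931] [282.29861031 251.80960953] [162.04630982 253.1221934 ]
(0.505, 0.1715, 0.131) [209.15543361 163.60680371] [282.55101401 251.40883213] [163.28108991 254.94263867]
```

View pics/c3.png

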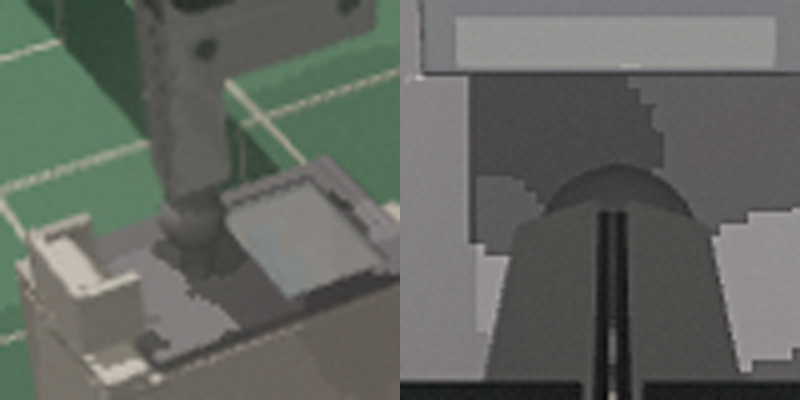

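The crop clearly shows the fingertips resting on top of the ball: tip at side (209,159), while the reported TCP projects to (211,168.5). So the tips seem to be about 20 mm higher than reported. I lift off and measure that in free air.

>>> drive_tool(
  deltas=[
    {"travel": [0,0,-0.01],"yaw": 0},
    {"travel": [0,0,-0.025],"yaw": 0},
    {"travel": [0,0,-0.04],"yaw": 0},
    {"travel": [0,0,-0.04],"yaw": 0},
    {"travel": [0,0,-0.04],"yaw": 0},
  ],
)

```text
time: 4.43
position: [0.5054, 0.1718, 0.1551]
orientation: [-3.141, -0.044, -0.003]
force: [-0.9, 0.3, -0.5]
grip_width: 0.006
grasp_force: 0.0
```

```bash
python3 - <<'E'
from h import *
o=get_obs();P=o["position"];print(o["time"],P,o["force"],o["grip_width"])
print(proj("side",P),proj("side",P+[0,0,.02]))
s=camera("side"); w=camera("wrist"); t=camera("top")
cv2.imwrite("pics/s4.png",s);cv2.imwrite("pics/w4.png",w)
cv2.imwrite("pics/c4.png",np.hstack([cv2.resize(s[110:190,170:250],(400,400),interpolation=cv2.INTER_CUBIC),cv2.resize(w[180:280,230:330],(400,400),interpolation=cv2.INTER_CUBIC)]))
E
```

```text
4.4333 [0.50536989 0.17183277 0.15510274] [-0.89864595  0.31991274 -0.45577949] 0.0062968301904129526
[208.1143107  152.33170248] [207.13947826 142.82881898]
```

View pics/c4.png

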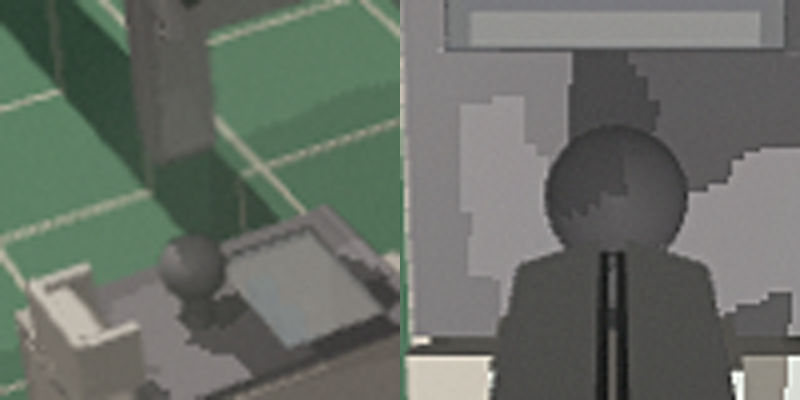

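Free air confirms it. The tip is seen at side (207,141) against (208,152) predicted, so the real tips sit about 22 mm above the reported TCP. The ball is unmoved at (208.6,163). I descend lower to match.

>>> drive_tool(
  deltas=[
    {"travel": [0,0,0],"yaw": 0},
    {"travel": [0,0,0],"yaw": 0},
    {"travel": [0,0,0],"yaw": 0},
    {"travel": [0,0,0],"yaw": 0},
    {"travel": [0,0,0.012],"yaw": 0},
    {"travel": [0,0,0.024],"yaw": 0},
    {"travel": [0,0,0.034],"yaw": 0},
    {"travel": [0,0,0.042],"yaw": 0},
    {"travel": [0,0,0.048],"yaw": 0},
    {"travel": [0,0,0.053],"yaw": 0},
    {"travel": [0,0,0.056],"yaw": 0},
    {"travel": [0,0,0.058],"yaw": 0},
    {"travel": [0,0,0.059],"yaw": 0},
    {"travel": [0,0,0.059],"yaw": 0},
  ],
  gripper=0.6,
)

```text
time: 5.75
position: [0.5051, 0.1717, 0.0957]
orientation: [-3.141, -0.044, -0.001]
force: [0.1, 0.0, 0.1]
grip_width: 0.603
grasp_force: 0.0
```

```bash
python3 - <<'E'
from h import *
o=get_obs();P=o["position"];print(o["time"],P,o["force"],o["grip_width"])
s=camera("side")
print(proj("side",(.505,.1715,.1075)))
cv2.imwrite("pics/c5.png",cv2.resize(s[110:190,170:250],(600,600),interpolation=cv2.INTER_CUBIC))
E
```

```text
5.75 [0.50508222 0.17172065 0.09570093] [0.1386243  0.00671443 0.0551999 ] 0.6029536539125788
[210.26009652 174.09895505]
```

View pics/c5.png

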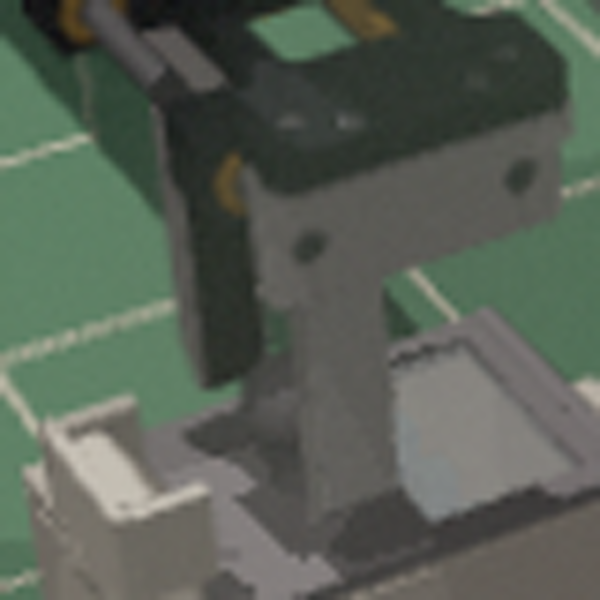

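The side crop shows the fingers either side of the ball with the tips just above the door, touching nothing. Closing.

>>> drive_tool(
  deltas=[
    {"travel": [0,0,0],"yaw": 0},
    {"travel": [0,0,0],"yaw": 0},
    {"travel": [0,0,0],"yaw": 0},
    {"travel": [0,0,0],"yaw": 0},
    {"travel": [0,0,0],"yaw": 0},
    {"travel": [0,0,0],"yaw": 0},
    {"travel": [0,0,0],"yaw": 0},
  ],
  gripper=0.0,
  squeeze=20,
)

```text
time: 6.38
position: [0.5049, 0.1711, 0.0956]
orientation: [3.14, 0.044, -0.0]
force: [-0.5, -3.0, 2.2]
grip_width: 0.242
grasp_force: 20.0
```

The opening is 22.8 mm, so the ball is held near its equator. Now a gentle tug upward.

>>> drive_tool(
  deltas=[
    {"travel": [0,0,-0.001],"yaw": 0},
    {"travel": [0,0,-0.002],"yaw": 0},
    {"travel": [0,0,-0.003],"yaw": 0},
    {"travel": [0,0,-0.004],"yaw": 0},
    {"travel": [0,0,-0.005],"yaw": 0},
    {"travel": [0,0,-0.006],"yaw": 0},
    {"travel": [0,0,-0.006],"yaw": 0},
  ],
)

```text
time: 6.97
position: [0.5063, 0.1712, 0.1001]
orientation: [3.141, 0.043, 0.006]
force: [10.2, -2.7, -13.8]
grip_width: 0.242
grasp_force: 20.0
```

The knob rose 4.5 mm and then stopped firmly against 14 N, with no slip in the grip, so the catch has the door. I lower it, release and back off.

>>> drive_tool(
  deltas=[
    {"travel": [0,0,0.002],"yaw": 0},
    {"travel": [0,0,0.004],"yaw": 0},
    {"travel": [0,0,0.006],"yaw": 0},
    {"travel": [0,0,0.007],"yaw": 0},
    {"travel": [0,0,0.007],"yaw": 0},
    {"travel": [0,0,0.007],"yaw": 0},
  ],
)

```text
time: 7.47
position: [0.5046, 0.1712, 0.0957]
orientation: [3.14, 0.044, -0.002]
force: [-3.5, -6.0, 7.0]
grip_width: 0.242
grasp_force: 20.0
```

>>> drive_tool(
  deltas=[
    {"travel": [0,0,0],"yaw": 0},
    {"travel": [0,0,0],"yaw": 0},
    {"travel": [0,0,0],"yaw": 0},
    {"travel": [0,0,0],"yaw": 0},
    {"travel": [0,0,0],"yaw": 0},
    {"travel": [0,0,-0.015],"yaw": 0},
    {"travel": [0,0,-0.035],"yaw": 0},
    {"travel": [0,0,-0.06],"yaw": 0},
    {"travel": [0,0,-0.09],"yaw": 0},
    {"travel": [0,0,-0.12],"yaw": 0},
    {"travel": [0,0,-0.12],"yaw": 0},
    {"travel": [0,0,-0.12],"yaw": 0},
  ],
  gripper=0.6,
)

```text
time: 8.47
position: [0.5061, 0.172, 0.2165]
orientation: [-3.141, -0.044, -0.006]
force: [0.0, -0.0, -0.6]
grip_width: 0.597
grasp_force: 0.0
```

```bash
python3 - <<'E'
from h import *
o=get_obs();print(o["time"],o["position"],o["force"],o["grip_width"])
s=camera("side"); a=cv2.imread("pics/side0.png")
f=lambda m:cv2.resize(m[140:235,165:260],(400,400),interpolation=cv2.INTER_CUBIC)
cv2.imwrite("pics/c6.png",np.hstack([f(a),f(s)]))
E
```

```text
8.4667 [0.50606787 0.17202659 0.21653974] [ 0.04841228 -0.01172871 -0.62772595] 0.5965133900135728
```

View pics/c6.png

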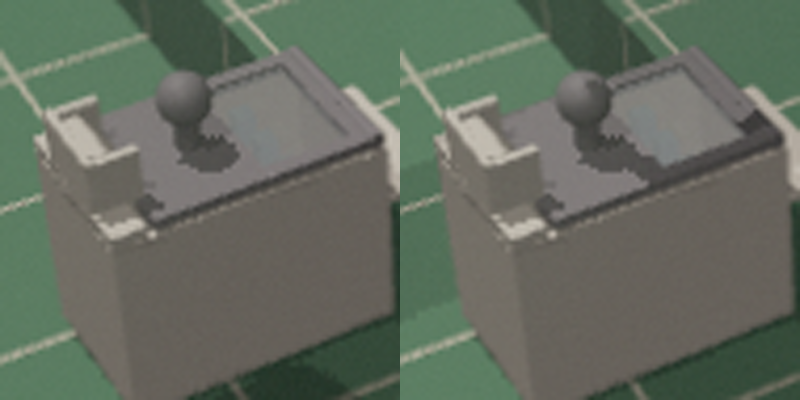

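The start and end crops are identical, with the ball at (183,97) in both. The door was caught from the start and is fully down now. Handing in.

```bash
python3 -c "
from rig import *
print(hand_in())"
```

```text
the job is handed in; nothing more can be done
None
```

The narrow pocket's door was already caught: my tug lifted the knob 4.5 mm, then it stopped firmly at about 14 N, so I left it fully down and never touched the wider pocket; one slip was that my first grasp missed and pressed the knob down at about 22 N before the tug, though the camera views show it in the same place before and after.

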